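# Load the leaf veining block, release the safety catch, close the press

## Robot

A 6-joint arm with a two-finger parallel gripper is mounted at the origin on the work surface. World frame = base frame: x ahead of the robot, y to its left, z up, the work surface at z = 0. Lengths are in mm, angles in rad, forces in N, time in s.
With the tool pointing down it reaches from about 250 to 800 mm from the base axis. Payload 8.5 kg.
Tool frame: the origin (TCP) lies on the centre line of the jaws, within the pads' length; the fingertips stand 25 mm ahead of it and the grasp point (between the pads) lies 6 mm ahead of it; z points along the fingers, x is the direction in which the jaws open and shut, and the axes are right-handed (so a half turn about z gives the same grasp; the last joint's range is limited). The gripper opens to 85 mm and grips with 20 to 120 N. Pads are 22 mm wide; open, the fingers measure 114 mm over their backs; the gripper's body (76 mm by 85 mm) begins 54 mm behind the grasp point. The pads swing forward as they close: fully open they stand 13 mm farther back than shut.
Start: joints at [1.273, 0.238, -0.013, 1.319, 0, 1.571], TCP at [154.03, 501.853, 256.276] pointing down, gripper open.
Joint ranges: [-2.66, 2.66], [-1.03, 1.9], [-1.14, 1.46], [-1.82, 2.27], [-1.45, 1.34], [-3.14, 3.14]. Speed limits (rad/s): [2.22, 2.22, 2.79, 3.14, 3.14, 3.14].

## Interface

Orientations are given as a unit quaternion [x, y, z, w].
In Python, from workcell import env, eyes gives the robot as it stands.
- The arm moves only by the tool apply_moves, never from a script. Its argument "deltas" is a list of rows, each a list of 4 numbers: the shift along the world's x, y, z in units of 40 mm (1.0 is 40 mm), then the turn about the world's z in units of 5 degrees (1.0 is 5 degrees). A call has 1 to 8 rows; each row shifts and turns the commanded pose from where the row before left it; what a row does not reach is not made up. A row lasts 1/10 s, in which the tool goes at most 50 mm and 8.59 degrees, less where a joint would pass 70% of its speed; a pose out of reach is approached as far as the arm can. A call is refused whole if a number of a shift passes 1 or a number of a turn 1, either way. A call with a gripper value outside its range is refused whole. "fingers" is the closure, from 0 (fully open) to 1 (shut), set as the call begins (left out, the last holds). The fingers move at their own pace and stop on an object; "grip_force" is the grip in N (left out, the last holds). Time passes only in rows, so rows that do not move let the fingers close. It gives the time, the measured TCP pose, the force and the opening at its end, in the units of the state.
- env.get_state(): the state, without advancing time (a new reading comes with each control period).
- eyes.camera(name): name is "side" or "top" or "wrist"; returns a dict with "frame" (420x560x3 uint8, red, green, blue), "range_z" (420x560 float32, mm along the optical axis (not along the pixel's ray), 0 where there is no reading), "mtx" (3x3 intrinsics, pixels), "distortion" ([k1, k2, p1, p2, k3] as OpenCV has them; the pictures are not rectified), "extrinsics" (4x4, takes a point from camera to world coordinates); the wrist camera has in their place "T_tool_cam" (4x4, takes a point from camera to tool coordinates, whose origin is the TCP and whose axes are the tool frame's). Camera axes: x right, y down, z forward; pixel columns grow to the right and rows downward; lengths in mm; the calibration is good to about 2 mm. A picture is of the moment at which its call begins: read the wrist's pose just before it.
- env.finish_job(): hands the job in, once; it reports no verdict.
The state is a dict: "clock": time; "joints": joint angles; "joint_velocities": joint speeds; "tau": joint torques, N m; "eef_pos": TCP position; "ee_rot": TCP orientation; "wrist_force": force on the tool from outside, world axes, zero at the start; "moment": the same for the moment, N m; "finger_gap": opening from 0.0 (shut) to 1.0 (fully open).
Only numpy, scipy, OpenCV 4.12 (cv2) and the standard library are available. Lean on these libraries where they do the work, as an engineer would, in place of code of your own. Each camera call takes 0.05 s, during which the arm holds its last target.

## Task

Take the rectangular leaf block out of its stand and lay it gently in the bed of the press, carved side up and flat on the bed floor between the two cheeks; only its ends are free there, so you will have to put it down on the table and take it again by its ends. Only once the block is in and let go, slide the safety catch all the way back, then bring the press handle fully down and leave it there. Leave the oval block in its bay and do not disturb the bottle, the jar or the tin.

Things in the scene. Friction and masses are not known exactly. Their poses are not given: they have to be found in the camera images.
- leaf_block_centre (a point): Centre of the loose rectangular beech block with a leaf carved on top: 56 long (its x) x 40 wide (its y) x 27 mm high, its z up through the carved side (the carving stands another 3 mm proud; about 60 g). It starts in one of the stand's two bays, carved side up, its length along the stand's x. The table between stand and press, on the robot's side, is free.
- oval_block_centre (a point): Centre of the other loose beech block, which stays in its bay: oval outline with half-round ends, 56 x 40 x 27 mm, a ring of beads carved on top.
- stand_floor (a point): Middle of the floor (8 mm above the table) of the fixed plywood stand, 140 (x) x 56 (y) mm. Walls 6 mm thick at x = -67, 0, +67 mm rise 36 mm above the floor and make two bays 61 mm long, centred at x = -33.5 and +33.5: they hide the block's ends, so it can be taken there only across its 40 mm width (along y). The y sides are open but for a lip 4 mm high, 23 to 28 mm out.
- bed (a point): Centre of the bed's floor on the fixed grey press, 20 mm above the table; z up. The block goes here, length along x. Two cheeks (50 mm long in x, 8 thick, inner faces at y = -23 and +23) rise 50 mm, well above the block: no room for fingers there. Ends open but for lips 4 mm high, 30.5 to 36.5 mm out in x. Base plate: 65 mm to -x and +x, 60 to -y, 160 to +y; catch foot: x to -170, y 115 to 185.
- hinge (a point): Point on the hinge line of the press arm (the line runs along the bed's x), 130 mm to the +y side of the bed centre and 65 mm above the table; axes as the bed's.
- handle (a point): Middle of the handle, a round black bar 16 mm thick, 80 long, parallel to the bed's x, 210 mm from the hinge line, between the arm's two fork beams (gap 80 mm): it can be pinched from above. Up, it stands about 275 mm above the table over the hinge; down, 65 mm above the table, 80 mm to the -y side of the bed centre. The platen sits between the beams, 113 to 147 mm from the hinge.
- press_arm (a joint): Angle of the press arm, rad: 0 = fully down and level over the bed, 1.57 = upright, stops at 1.85. Starts at about 1.7. A stiff hinge: it stays where it is left and takes about 4 to 10 N at the handle. With the catch on it stops at about 1.57; with the block not lying flat it cannot come fully down.
- catch_knob (a point): Middle of the safety catch's upright round knob, 18 mm thick, 26 high; top 120 mm above the table. The bolt and the block that carries it begin 21 mm below this point. With the catch on it lies 135 mm to the -x side and 158 mm to the +y side of the bed centre; axes as the bed's. It slides with the bolt.
- catch (a joint): Travel of the safety catch, m: 0 = on (its bolt stands in the way of the arm), 0.030 = fully back. It slides straight to the bed's -x, against about 2.5 N of friction, and stays where it is left.
- bottle: White paint bottle, 44 mm thick, 85 mm high, standing; origin under its centre.
- jar: Amber glass jar with a black cap, 52 mm thick, 55 mm high, standing; origin under its centre.
- tin: Empty open metal tin, 110 x 70 x 30 mm; origin under its centre.

How it is judged:
By the outcome, as a careful person would: the job done as asked, in the order asked, and still so for the second after the job is handed in, with the robot touching nothing.
It also fails if it takes over 67 s, if anything falls off the work surface, if the arm or the gripper's body presses on something with over 40 N, if the wrist force passes 120 N, or if a joint passes its speed limit or range.

## Working session

There is one attempt and no reset: what is moved stays moved. The work goes in short steps, Python scripts to look and compute and a tool call to move; the robot and the scene stay as the last step left them, time stands still between calls to the robot, and variables do not carry over. Pictures are saved under pics/ and viewed, and the job is handed in when it is done.

Besides the shell and the picture viewer there is one more tool, called as name(argument=value, ...), one argument or row to a line, values as JSON. apply_moves: Moves the arm, as the interface text tells. Its arguments: {"type":"object","properties":{"deltas":{"type":"array","items":{"type":"array","items":{"type":"number"}}},"fingers":{"type":"number"},"grip_force":{"type":"number"}},"required":["deltas"]}

```bash
ls; mkdir -p pics
cat > h.py <<'E'
from workcell import env, eyes
import numpy as np, cv2
from scipy.spatial.transform import Rotation as R
def cam(n):
    s=env.get_state(); c=eyes.camera(n)
    if n=="wrist":
        T=np.eye(4);T[:3,:3]=R.from_quat(s["ee_rot"]).as_matrix();T[:3,3]=s["eef_pos"]
        c["E"]=T@np.array(c["T_tool_cam"])
    else: c["E"]=np.array(c["extrinsics"])
    return c
def save(c,f): cv2.imwrite(f,cv2.cvtColor(c["frame"],cv2.COLOR_RGB2BGR))
def cloud(c):
    h,w=c["range_z"].shape
    u,v=np.meshgrid(np.arange(w),np.arange(h))
    p=cv2.undistortPoints(np.stack([u,v],-1).reshape(-1,1,2).astype(np.float64),np.array(c["mtx"]),np.array(c["distortion"])).reshape(h,w,2)
    z=c["range_z"].astype(float)
    P=np.dstack([p[...,0]*z,p[...,1]*z,z])
    W=P@c["E"][:3,:3].T+c["E"][:3,3]
    W[z==0]=np.nan
    return W
def plane(c,uv,h):
    p=cv2.undistortPoints(np.array(uv,float).reshape(-1,1,2),np.array(c["mtx"]),np.array(c["distortion"])).reshape(-1,2)
    d=np.c_[p,np.ones(len(p))]@c["E"][:3,:3].T; o=c["E"][:3,3]
    return o+d*((h-o[2])/d[:,2])[:,None]
E
python3 - <<'E'
from h import *
import pickle
for n in("top","side","wrist"):
    c=cam(n);save(c,f"pics/{n}0.png");pickle.dump(c,open(f"{n}0.pkl","wb"))
    print(n,c["E"].round(2).tolist())
print(env.get_state())
E
```

```text
pics
top [[0.01, -0.98, 0.19, 450.13], [-1.0, -0.01, -0.0, -26.65], [0.0, -0.19, -0.98, 988.9], [0.0, 0.0, 0.0, 1.0]]
side [[0.87, -0.31, 0.39, 228.97], [-0.5, -0.54, 0.68, -638.45], [0.01, -0.78, -0.62, 693.61], [0.0, 0.0, 0.0, 1.0]]
wrist [[0.29, 0.91, 0.28, 82.26], [0.96, -0.28, -0.09, 523.91], [-0.0, 0.29, -0.96, 372.28], [0.0, 0.0, 0.0, 1.0]]
{'clock': 0.15, 'joints': array([ 1.27301296e+00,  2.38657237e-01, -1.40834968e-02,  1.31920922e+00,
       -3.28934304e-05,  1.57081554e+00]), 'joint_velocities': array([ 0.00128814, -0.00077597,  0.00274795, -0.00206365,  0.00030524,
       -0.0008962 ]), 'tau': array([-8.31175521e-05, -5.39078808e+01,  3.46596551e+01,  1.44745305e-02,
       -2.17284963e-06,  1.40819516e-06]), 'eef_pos': array([153.95485597, 501.59842963, 255.80890056]), 'ee_rot': array([ 8.04182746e-01,  5.94381845e-01, -4.54079266e-04,  3.56081080e-04]), 'wrist_force': array([-0.24905972,  0.63914508, -0.35745277]), 'moment': array([ 0.05182099, -0.08318984,  0.00831159]), 'finger_gap': 0.9982658525742826}
```

View pics/top0.png

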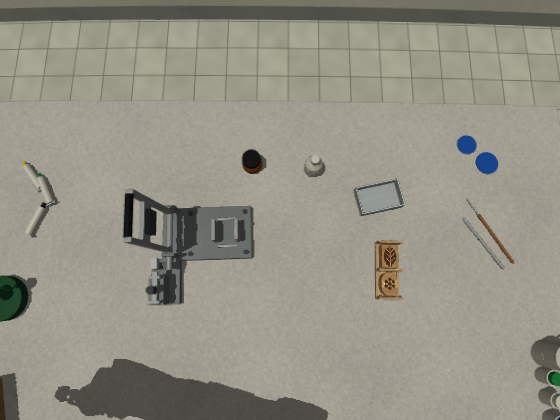

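View pics/side0.png

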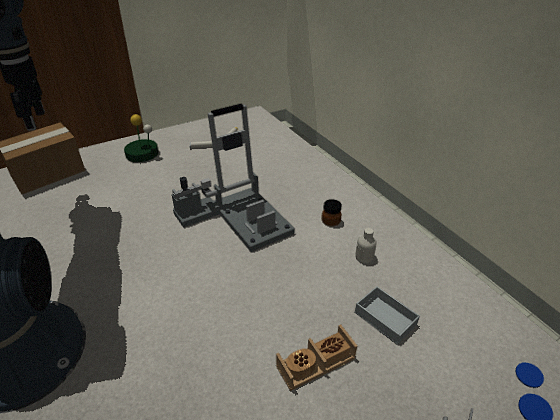

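View pics/wrist0.png

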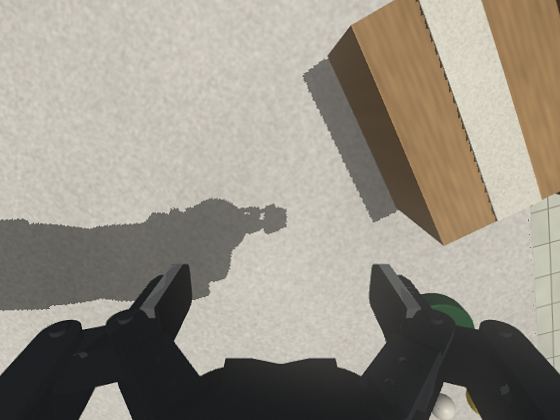

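The top view shows the stand at about (388,270) with the leaf in its far bay, the press with its bed at about (227,232), the hinge to the left, the catch at (153,290), the jar at (252,161), the bottle at (314,165) and the tin at (379,197). Next I measure.

Run:
```python
from h import *
import pickle
c=pickle.load(open("top0.pkl","rb"));W=cloud(c)
def rect(m,name):
    p=W[m][:, :2]; p=p[~np.isnan(p).any(1)]
    r=cv2.minAreaRect(p.astype(np.float32)); print(name,len(p),np.round(r[0],1),np.round(r[1],1),round(r[2],2),"z",np.nanmedian(W[m][:,2]).round(1))
u,v=np.meshgrid(np.arange(560),np.arange(420))
box=lambda a,b,cc,d:(u>=a)&(u<=b)&(v>=cc)&(v<=d)
Z=W[...,2]
print("table z",np.nanmedian(Z[330:400,350:500]))
b=box(365,410,230,310)
rect(b&(Z>4),"stand all")
rect(b&(Z>40),"stand walls")
rect(box(365,410,240,270)&(Z>30)&(Z<41),"leaf")
rect(box(365,410,272,300)&(Z>30)&(Z<41),"oval")
b=box(180,262,195,270)
rect(b&(Z>4)&(Z<35),"base")
rect(b&(Z>60)&(Z<80),"cheeks")
rect(box(135,190,250,310)&(Z>112)&(Z<125),"knob")
rect(box(135,190,250,310)&(Z>5)&(Z<125),"catch")
rect(box(110,150,180,250)&(Z>230),"handle")
for n,bb in(("jar",(240,265,145,177)),("bottle",(300,328,150,180)),("tin",(350,410,175,220))): rect(box(*bb)&(Z>6),n)
f=c["frame"]
cv2.imwrite("pics/topz1.png",cv2.cvtColor(cv2.resize(f[180:310,110:260],None,fx=5,fy=4.6,interpolation=cv2.INTER_CUBIC),cv2.COLOR_RGB2BGR))
cv2.imwrite("pics/topz2.png",cv2.cvtColor(cv2.resize(f[230:310,360:420],None,fx=7,fy=7,interpolation=cv2.INTER_CUBIC),cv2.COLOR_RGB2BGR))
```

```text
table z -0.7088266500721829
stand all 1447 [ 483.6 -288.7] [169.6  89.8] 4.16 z 33.4
stand walls 177 [ 496.8 -297.3] [ 56.  139.6] 88.27 z 43.1
leaf 416 [ 529.3 -293.6] [50.1 72. ] 84.45 z 35.0
oval 350 [ 459.4 -294.6] [63.1 56. ] 0.17 z 34.5
base 3575 [589.3 110.1] [183.6 203.9] 2.68 z 19.7
cheeks 172 [587.1  93.9] [50.4 61.1] 2.51 z 68.8
knob 64 [485.7 239.8] [17.7 97.9] 78.38 z 118.5
catch 1799 [476.2 238.1] [105.  136.2] 86.7 z 49.3
handle 571 [580.2 243.9] [100.1  18.9] 1.81 z 277.8
jar 380 [764.7  37.3] [45.7 47.4] 43.59 z 53.1
bottle 316 [ 754.1 -114.8] [43.3 41.6] 27.05 z 56.9
tin 437 [ 675.1 -283.7] [ 78.7 112.3] 12.81 z 23.7
```

Run:
```python
from h import *
import pickle
c=pickle.load(open("side0.pkl","rb"));W=cloud(c)
u,v=np.meshgrid(np.arange(560),np.arange(420))
box=lambda a,b,cc,d:(u>=a)&(u<=b)&(v>=cc)&(v<=d)
Z=W[...,2]
def rect(m,name):
    p=W[m][:, :2]; p=p[~np.isnan(p).any(1)]
    r=cv2.minAreaRect(p.astype(np.float32)); print(name,len(p),np.round(r[0],1),np.round(r[1],1),round(r[2],2),"z",np.nanmedian(W[m][:,2]).round(1), np.nanmax(W[m][:,2]).round(1))
b=box(270,360,320,395)
rect(b&(Z>4),"stand all");rect(b&(Z>41.5),"walls")
rect(box(315,350,330,362)&(Z>31)&(Z<41),"leaf")
b=box(215,300,170,255)
rect(b&(Z>4)&(Z<35),"base"); rect(b&(Z>60)&(Z<80),"cheeks")
rect(box(175,192,172,192)&(Z>105)&(Z<125),"knob")
rect(box(205,250,100,120)&(Z>230),"handle")
```

```text
stand all 2566 [ 509.  -319.6] [ 97.4 163.5] 87.17 z 34.6 48.3
walls 297 [ 499.4 -299. ] [ 58.2 141.6] 87.9 z 43.7 48.3
leaf 621 [ 526.7 -303.3] [79.2 46.4] 1.65 z 35.8 40.9
base 2368 [587.5 199.6] [348.7 158.7] 85.72 z 19.6 35.0
cheeks 451 [577.6 147.9] [174.5 124.6] 87.95 z 68.9 79.9
knob 50 [446.7 242.4] [18.1 15.6] 60.9 z 116.0 120.7
handle 303 [584.  241.6] [102.7  18.2] 2.16 z 274.9 282.8
```

```bash
sleep 1; ls pics
```

```text
side0.png
top0.png
topz1.png
topz2.png
wrist0.png
```

The top and side views agree: stand yaw is about -1.8°, press yaw about +2.5°, and the leaf is in the +x bay. I'll move towards the stand.

apply_moves(
  deltas=[
    [0.4,-0.9,0,0.4],
    [0.4,-0.9,0,0.4],
    [0.4,-0.9,0,0.4],
    [0.4,-0.9,0,0.4],
    [0.4,-0.9,0,0.4],
    [0.4,-0.9,0,0.4],
    [0.4,-0.9,0,0.4],
    [0.4,-0.9,0,0.2],
  ],
  fingers=0,
)

```text
clock: 0.95
eef_pos: [282.2, 212.4, 256.3]
ee_rot: [0.719, 0.695, 0.0, 0.0]
wrist_force: [0.5, -0.1, 0.4]
finger_gap: 0.997
```

apply_moves(
  deltas=[
    [0.4,-0.9,0,0],
    [0.4,-0.9,0,0],
    [0.4,-0.9,0,0],
    [0.4,-0.9,0,0],
    [0.4,-0.9,0,0],
    [0.4,-0.9,0,0],
    [0.4,-0.9,0,0],
    [0.4,-0.9,0,0],
  ],
)

```text
clock: 1.75
eef_pos: [410.3, -75.9, 256.2]
ee_rot: [0.72, 0.694, 0.0, 0.0]
wrist_force: [1.5, 0.6, 0.1]
finger_gap: 1.001
```

apply_moves(
  deltas=[
    [0.5,-0.9,-0.2,0],
    [0.5,-0.9,-0.2,0],
    [0.5,-0.9,-0.3,0],
    [0.5,-0.9,-0.3,0],
    [0.5,-0.9,-0.3,0],
    [0.2,-0.7,0,0],
    [0,0,0,0],
    [0,0,0,0],
  ],
)

```text
clock: 2.55
eef_pos: [517.6, -282.3, 203.5]
ee_rot: [0.72, 0.694, -0.0, -0.001]
wrist_force: [0.4, 0.6, 0.2]
finger_gap: 0.999
```

Run:
```python
from h import *
import pickle
s=env.get_state();print(s["clock"],s["eef_pos"],R.from_quat(s["ee_rot"]).as_matrix()[:,0],s["joint_velocities"].round(3))
c=cam("wrist");save(c,"pics/w1.png");pickle.dump(c,open("w1.pkl","wb"))
```

```text
2.55 [ 517.58992812 -282.25924716  203.53744098] [3.71399737e-02 9.99309726e-01 8.33255960e-04] [ 0.022 -0.026 -0.02   0.003  0.003  0.001]
```

View pics/w1.png

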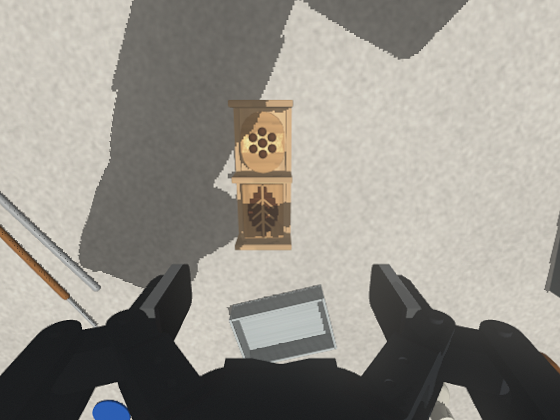

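The wrist view shows the leaf block at about (264,212) and the oval at (262,140), with the tin below. Measuring the stand and block by depth.

Run:
```python
from h import *
import pickle
c=pickle.load(open("w1.pkl","rb"));W=cloud(c);Z=W[...,2]
u,v=np.meshgrid(np.arange(560),np.arange(420))
box=lambda a,b,cc,d:(u>=a)&(u<=b)&(v>=cc)&(v<=d)
def rect(m,name):
    m=cv2.morphologyEx(m.astype(np.uint8),cv2.MORPH_OPEN,np.ones((2,2)))>0
    p=W[m][:, :2]; p=p[~np.isnan(p).any(1)]
    r=cv2.minAreaRect(p.astype(np.float32)); print(name,len(p),np.round(r[0],1),np.round(r[1],1),round(r[2],2),"z",np.nanmedian(W[m][:,2]).round(1))
print(np.nanmedian(Z[50:150,400:500]))
rect(box(220,300,90,258)&(Z>42)&(Z<50),"walls")
rect(box(230,300,185,238)&(Z>33)&(Z<40),"leaf")
m=box(230,300,185,238)&(Z>33)&(Z<40)
# y edges of leaf per column range
p=W[box(230,300,195,230)&(Z>33)&(Z<37)]
print(np.percentile(p[:,0],[1,5,50,95,99]).round(1),np.percentile(p[:,1],[0,1,5,50,95,99,100]).round(1))
im=c["frame"][90:260,200:320];cv2.imwrite("pics/w1z.png",cv2.cvtColor(cv2.resize(im,None,fx=3.5,fy=3.5,interpolation=cv2.INTER_CUBIC),cv2.COLOR_RGB2BGR))
for vv in range(195,232,6):
    print(vv,[ (uu,round(float(Z[vv,uu]),0)) for uu in range(228,300,3)])
```

```text
-0.9808738663938925
walls 858 [ 508.1 -300.1] [ 63.  161.2] 87.83 z 42.6
leaf 1795 [ 533.7 -297.9] [39.  57.2] 89.05 z 34.6
[514.1 515.8 531.7 549.  550.5] [-318.8 -317.9 -316.2 -298.7 -281.8 -280.  -278.9]
195 [(228, -1.0), (231, -2.0), (234, -2.0), (237, 11.0), (240, 10.0), (243, 34.0), (246, 33.0), (249, 34.0), (252, 33.0), (255, 35.0), (258, 36.0), (261, 38.0), (264, 34.0), (267, 35.0), (270, 35.0), (273, 34.0), (276, 32.0), (279, 35.0), (282, 33.0), (285, 6.0), (288, 10.0), (291, -1.0), (294, -1.0), (297, -2.0)]
201 [(228, 0.0), (231, -1.0), (234, -1.0), (237, -2.0), (240, 11.0), (243, 34.0), (246, 34.0), (249, 34.0), (252, 36.0), (255, 35.0), (258, 38.0), (261, nan), (264, 34.0), (267, 37.0), (270, 35.0), (273, 34.0), (276, 34.0), (279, 32.0), (282, 34.0), (285, 6.0), (288, 10.0), (291, -1.0), (294, -3.0), (297, nan)]
207 [(228, -2.0), (231, -2.0), (234, -1.0), (237, -2.0), (240, 11.0), (243, 33.0), (246, 34.0), (249, 36.0), (252, 36.0), (255, 35.0), (258, 35.0), (261, 34.0), (264, 34.0), (267, 36.0), (270, 35.0), (273, 36.0), (276, 35.0), (279, 33.0), (282, 34.0), (285, 6.0), 
[... 612 characters left out ...]
4.0), (285, 6.0), (288, 11.0), (291, -1.0), (294, -1.0), (297, -2.0)]
225 [(228, -1.0), (231, -2.0), (234, -0.0), (237, -2.0), (240, 10.0), (243, 8.0), (246, 34.0), (249, 34.0), (252, 35.0), (255, 35.0), (258, 36.0), (261, 36.0), (264, 37.0), (267, 35.0), (270, 37.0), (273, 35.0), (276, 34.0), (279, 33.0), (282, 33.0), (285, 7.0), (288, 11.0), (291, -1.0), (294, -1.0), (297, -1.0)]
231 [(228, -0.0), (231, -1.0), (234, -2.0), (237, -1.0), (240, 11.0), (243, 11.0), (246, 33.0), (249, 35.0), (252, 33.0), (255, 34.0), (258, 33.0), (261, 32.0), (264, 37.0), (267, 34.0), (270, 34.0), (273, 33.0), (276, 34.0), (279, 35.0), (282, 33.0), (285, 7.0), (288, 11.0), (291, -1.0), (294, -2.0), (297, -1.0)]
```

View pics/w1z.png

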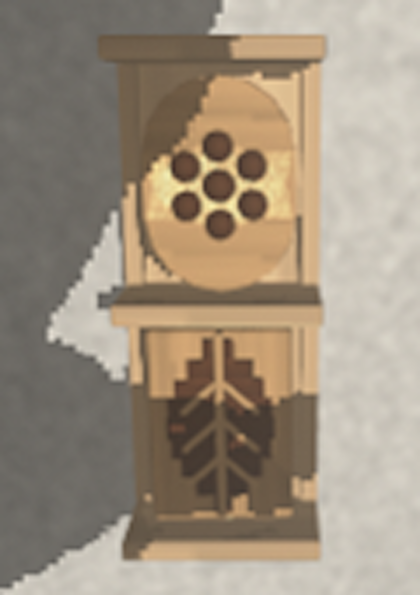

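apply_moves(
  deltas=[
    [0.38,-0.4,-0.7,0],
    [0,0,-0.9,0],
    [0,0,-0.9,0],
    [0,0,-0.8,0],
    [0,0,0,0],
    [0,0,0,0],
  ],
  fingers=0.2,
)

```text
clock: 3.2
eef_pos: [533.2, -297.2, 73.2]
ee_rot: [0.719, 0.695, -0.0, -0.0]
wrist_force: [-0.1, -0.5, 0.3]
finger_gap: 0.805
```

Run:
```python
from h import *
import pickle
s=env.get_state();print(s["clock"],s["eef_pos"],s["finger_gap"])
c=cam("wrist");save(c,"pics/w2.png");pickle.dump(c,open("w2.pkl","wb"))
W=cloud(c)
for vv in (330,350): print([(uu,W[vv,uu].round(0).tolist()) for uu in range(140,440,25)])
```

```text
3.2 [ 533.17573623 -297.23501623   73.22400699] 0.8048309725167517
[(140, [526.0, -344.0, 103.0]), (165, [520.0, -332.0, 110.0]), (190, [516.0, -322.0, 116.0]), (215, [608.0, -348.0, -1.0]), (240, [609.0, -329.0, -1.0]), (265, [609.0, -311.0, -1.0]), (290, [610.0, -292.0, -1.0]), (315, [611.0, -274.0, -1.0]), (340, [611.0, -255.0, -0.0]), (365, [541.0, -263.0, 87.0]), (390, [522.0, -263.0, 111.0]), (415, [523.0, -255.0, 111.0])]
[(140, [531.0, -344.0, 107.0]), (165, [515.0, -326.0, 125.0]), (190, [515.0, -320.0, 125.0]), (215, [627.0, -350.0, -1.0]), (240, [627.0, -331.0, -0.0]), (265, [628.0, -312.0, -1.0]), (290, [628.0, -293.0, -1.0]), (315, [629.0, -274.0, -1.0]), (340, [631.0, -254.0, -2.0]), (365, [517.0, -274.0, 125.0]), (390, [518.0, -268.0, 124.0]), (415, [534.0, -252.0, 106.0])]
```

View pics/w2.png

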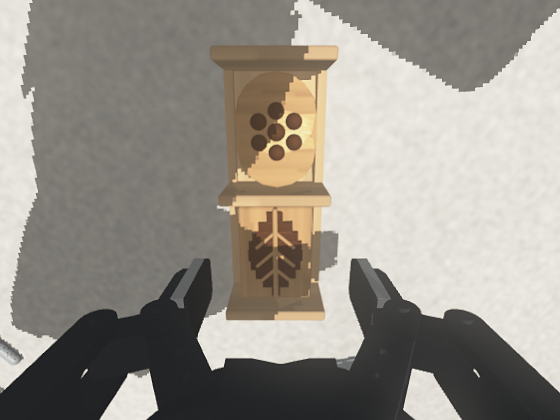

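Run:
```python
from h import *
import pickle
c=pickle.load(open("w2.pkl","rb"));W=cloud(c);Z=W[...,2]
u,v=np.meshgrid(np.arange(560),np.arange(420))
for n,b in(("L",(185,212,258,300)),("R",(350,378,258,300))):
    m=(u>=b[0])&(u<=b[1])&(v>=b[2])&(v<=b[3])&(c["range_z"]<170)&(c["range_z"]>0)
    p=W[m];print(n,len(p),np.nanmin(p,0).round(1),np.nanmax(p,0).round(1),np.percentile(p[:,2],[2,5,10]).round(1))
m=(u>230)&(u<325)&(v>210)&(v<292)&(Z>33)&(Z<39)
r=cv2.minAreaRect(W[m][:,:2].astype(np.float32));print(r)
```

```text
L 1083 [ 520.  -341.1   53.8] [ 542.7 -330.3   92.4] [55.3 57.3 59.2]
R 1146 [ 522.4 -263.6   54.5] [ 544.9 -251.4   92.7] [57.1 58.6 60.3]
((530.6902465820312, -299.447021484375), (39.34737777709961, 50.07941436767578), 88.76433563232422)
```

apply_moves(
  deltas=[
    [0,-0.04,-0.47,0.05],
    [0,0,-0.4,0],
    [0,0,0,0],
    [0,0,0,0],
  ],
)

```text
clock: 3.65
eef_pos: [534.0, -300.0, 39.3]
ee_rot: [0.718, 0.696, 0.0, 0.001]
wrist_force: [0.3, -0.3, 0.9]
finger_gap: 0.799
```

apply_moves(
  deltas=[
    [0,0,0,0],
    [0,0,0,0],
    [0,0,0,0],
    [0,0,0,0],
    [0,0,0,0],
    [0,0,0,0],
    [0,0,0,0],
    [0,0,0,0],
  ],
  fingers=1,
  grip_force=35,
)

```text
clock: 4.45
eef_pos: [533.9, -300.1, 38.9]
ee_rot: [0.718, 0.696, 0.0, 0.001]
wrist_force: [-1.2, 0.6, 7.3]
finger_gap: 0.459
```

apply_moves(
  deltas=[
    [0,0,0.2,0],
    [0,0,0.4,0],
    [0,0,0.7,0],
    [0,0,0.7,0],
    [0,0,0.1,0],
    [0,0,0,0],
  ],
)

```text
clock: 5.05
eef_pos: [533.8, -300.1, 122.8]
ee_rot: [0.718, 0.696, 0.0, 0.001]
wrist_force: [0.0, 0.3, -1.8]
finger_gap: 0.457
```

Run:
```python
from h import *
s=env.get_state();print(s["clock"],s["eef_pos"],s["finger_gap"],s["wrist_force"])
c=cam("wrist");save(c,"pics/w3.png")
```

```text
5.05 [ 533.77280829 -300.06559851  122.76300014] 0.45711775021564827 [ 0.01629627  0.33119233 -1.770855  ]
```

View pics/w3.png

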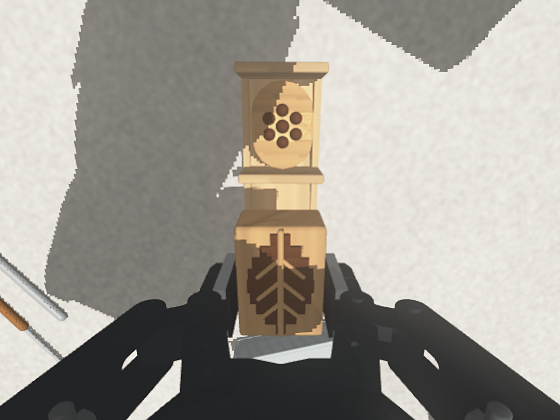

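The block is held square (top at about (280,290)). Carrying it to the free table.

apply_moves(
  deltas=[
    [-0.2,0.6,0,0.2],
    [-0.28,0.9,0,0.22],
    [-0.28,0.9,0,0.22],
    [-0.28,0.9,-0.3,0.22],
    [-0.28,0.9,-0.5,0],
    [-0.28,0.8,-0.5,0],
    [0,0,-0.5,0],
    [0,0,0,0],
  ],
)

```text
clock: 5.9
eef_pos: [466.5, -98.4, 46.7]
ee_rot: [0.691, 0.723, -0.002, -0.002]
wrist_force: [-0.8, -0.1, -0.1]
finger_gap: 0.457
```

apply_moves(
  deltas=[
    [0,0,-0.2,0],
    [0,0,-0.1,0],
    [0,0,0,0],
  ],
)

```text
clock: 6.2
eef_pos: [469.3, -100.3, 37.2]
ee_rot: [0.692, 0.722, -0.0, -0.0]
wrist_force: [1.0, -0.5, -1.2]
finger_gap: 0.461
```

apply_moves(
  deltas=[
    [0,0,-0.08,0],
    [0,0,-0.05,0],
    [0,0,0,0],
    [0,0,0,0],
  ],
)

```text
clock: 6.6
eef_pos: [469.3, -99.8, 32.4]
ee_rot: [0.692, 0.722, 0.0, 0.0]
wrist_force: [-1.6, 0.7, 0.1]
finger_gap: 0.456
```

apply_moves(
  deltas=[
    [0,0,-0.03,0],
    [0,0,-0.02,0],
    [0,0,0,0],
    [0,0,0,0],
  ],
)

```text
clock: 7.0
eef_pos: [469.4, -99.8, 30.9]
ee_rot: [0.692, 0.722, 0.0, 0.0]
wrist_force: [-1.9, 0.6, 8.1]
finger_gap: 0.46
```

apply_moves(
  deltas=[
    [0,0,0,0],
    [0,0,0,0],
    [0,0,0,0],
    [0,0,0,0],
    [0,0,0,0],
  ],
  fingers=0.1,
)

```text
clock: 7.5
eef_pos: [469.2, -99.7, 30.2]
ee_rot: [0.692, 0.722, -0.0, -0.0]
wrist_force: [0.2, -0.3, -0.4]
finger_gap: 0.899
```

apply_moves(
  deltas=[
    [0,0,0.5,0],
    [0,0,0.7,0],
    [0,0,0.9,0],
    [0,0,0.6,0],
    [0,0,0.3,0],
    [0,0,0,0],
  ],
)

```text
clock: 8.1
eef_pos: [470.3, -100.0, 151.9]
ee_rot: [0.692, 0.722, 0.001, 0.001]
wrist_force: [0.6, -0.0, 0.1]
finger_gap: 0.897
```

Run:
```python
from h import *
import pickle
s=env.get_state();print(s["clock"],s["eef_pos"],s["finger_gap"],s["wrist_force"])
c=cam("wrist");save(c,"pics/w4.png");pickle.dump(c,open("w4.pkl","wb"))
W=cloud(c);Z=W[...,2]
m=(Z>20)&(Z<35)&(c["range_z"]>150)
m=cv2.morphologyEx(m.astype(np.uint8),cv2.MORPH_OPEN,np.ones((3,3)))
n,l,st,ce=cv2.connectedComponentsWithStats(m)
for i in range(1,n):
    if st[i,4]>300:
        p=W[l==i];print(st[i],cv2.minAreaRect(p[:,:2].astype(np.float32)),np.median(p[:,2]))
```

```text
8.1 [470.28023873 -99.96966758 151.93303425] 0.897009111585771 [ 0.62599932 -0.00116904  0.11235082]
[   9  161   75   79 3179] ((468.2654113769531, -293.6197204589844), (56.34815979003906, 61.06416320800781), 82.49070739746094) 33.24194474544143
[ 256  171   50   66 3142] ((466.41058349609375, -99.25860595703125), (55.933433532714844, 40.083187103271484), 3.074615955352783) 26.395290081494593
[ 24 291  68  17 616] ((562.2197265625, -299.6681213378906), (56.80784606933594, 6.3485822677612305), 83.20476531982422) 27.744786910578114
[458 299  48   8 301] ((553.9583740234375, 92.96126556396484), (6.563387393951416, 44.71826171875), 3.296144485473633) 22.592650546834335
[ 90 410  55  10 369] ((709.077392578125, -264.1746520996094), (4.162999153137207, 63.77635192871094), 11.935914039611816) 24.627233146788058
```

View pics/w4.png

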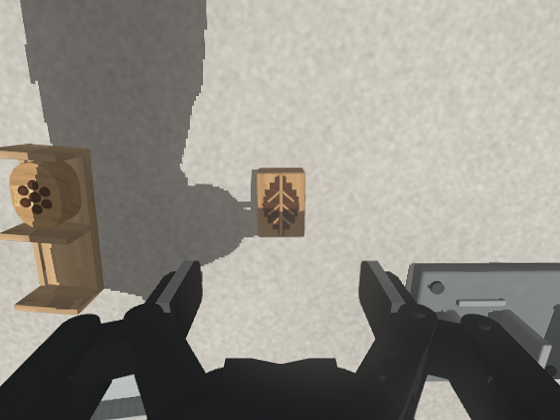

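Block is flat on the table at about (466.4,-99.3), yaw about 2.7°, carved side up. Turning the jaws +90° to take its ends.

apply_moves(
  deltas=[
    [-0.05,0,0,1],
    [-0.05,0,0,1],
    [0,0,0,1],
    [0,0,0,1],
    [0,0,0,1],
    [0,0,0,1],
    [0,0,0,1],
    [0,0,0,1],
  ],
  fingers=0,
)

```text
clock: 8.95
eef_pos: [464.5, -99.6, 148.8]
ee_rot: [0.401, 0.916, -0.0, -0.001]
wrist_force: [-0.9, -0.3, -0.4]
finger_gap: 1.001
```

apply_moves(
  deltas=[
    [0,0,0,1],
    [0,0,0,1],
    [0,0,0,1],
    [0,0,0,1],
    [0,0,0,1],
    [0,0,0,1],
    [0,0,0,1],
    [0,0,0,1],
  ],
)

```text
clock: 9.75
eef_pos: [464.5, -99.6, 148.8]
ee_rot: [0.064, 0.998, 0.0, -0.001]
wrist_force: [-0.4, 0.1, 0.4]
finger_gap: 1.001
```

apply_moves(
  deltas=[
    [0,0,0,1],
    [0,0,-0.7,1],
    [0,0,-0.7,0],
    [0,0,0,0],
    [0,0,0,0],
  ],
)

```text
clock: 10.25
eef_pos: [464.4, -99.6, 93.7]
ee_rot: [-0.022, 1.0, 0.0, -0.001]
wrist_force: [0.6, -0.2, 0.3]
finger_gap: 1.001
```

Run:
```python
from h import *
import pickle
s=env.get_state();print(s["clock"],s["eef_pos"],s["finger_gap"],R.from_quat(s["ee_rot"]).as_matrix()[:,0])
c=cam("wrist");save(c,"pics/w5.png");pickle.dump(c,open("w5.pkl","wb"))
W=cloud(c);Z=W[...,2]
m=(Z>20)&(Z<35)&(c["range_z"]>130)
m=cv2.morphologyEx(m.astype(np.uint8),cv2.MORPH_OPEN,np.ones((3,3)))
n,l,st,ce=cv2.connectedComponentsWithStats(m)
for i in range(1,n):
    if st[i,4]>300:
        p=W[l==i];print(st[i],cv2.minAreaRect(p[:,:2].astype(np.float32)),np.median(p[:,2]))
u,v=np.meshgrid(np.arange(560),np.arange(420))
for n,b in(("L",(150,212,258,300)),("R",(350,420,258,300))):
    m=(u>=b[0])&(u<=b[1])&(v>=b[2])&(v<=b[3])&(c["range_z"]<170)&(c["range_z"]>0)
    p=W[m];print(n,len(p),np.nanmin(p,0).round(1),np.nanmax(p,0).round(1))
```

```text
10.25 [464.44181979 -99.59056015  93.6690086 ] 1.0010508301674923 [-0.99907181 -0.0430074   0.00242504]
[ 232  204   89   60 5015] ((466.76397705078125, -100.41104125976562), (56.243228912353516, 40.233116149902344), 3.180166482925415) 26.51513570001785
[ 87 411  45   9 350] ((597.5130615234375, 64.43766021728516), (40.542606353759766, 6.132019996643066), 8.542409896850586) 24.035965153634876
L 1290 [ 506.3 -109.4   80.1] [520.9 -88.6 114.6]
R 1419 [ 408.  -113.5   80.6] [423.  -91.9 114.3]
```

View pics/w5.png

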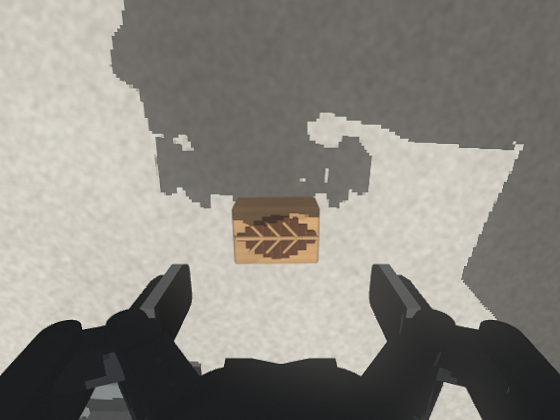

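apply_moves(
  deltas=[
    [0.06,0,-0.5,0.1],
    [0,0,-0.5,0],
    [0,0,-0.4,0],
    [0,0,-0.14,0],
    [0,0,0,0],
    [0,0,0,0],
  ],
)

```text
clock: 10.9
eef_pos: [468.3, -99.9, 33.7]
ee_rot: [-0.026, 1.0, -0.0, 0.001]
wrist_force: [0.4, -0.2, 0.4]
finger_gap: 0.997
```

apply_moves(
  deltas=[
    [0,0,0,0],
    [0,0,0,0],
    [0,0,0,0],
    [0,0,0,0],
    [0,0,0,0],
    [0,0,0,0],
    [0,0,0,0],
  ],
  fingers=1,
  grip_force=35,
)

```text
clock: 11.6
eef_pos: [468.1, -99.9, 33.5]
ee_rot: [-0.026, 1.0, -0.0, 0.001]
wrist_force: [-1.1, -0.1, 6.2]
finger_gap: 0.648
```

apply_moves(
  deltas=[
    [0,0,0.3,0],
    [0,0,0.6,0],
    [0,0,0.9,0],
    [0,0,0.7,0],
    [0,0,0.1,0],
    [0,0,0,0],
    [0,0,0,0],
  ],
)

```text
clock: 12.3
eef_pos: [467.0, -99.6, 135.8]
ee_rot: [-0.026, 1.0, 0.0, -0.001]
wrist_force: [-0.5, -1.0, -0.9]
finger_gap: 0.65
```

Run:
```python
from h import *
import pickle
s=env.get_state();print(s["clock"],s["eef_pos"],s["finger_gap"],R.from_quat(s["ee_rot"]).as_matrix()[:,0],s["wrist_force"])
c=cam("wrist");save(c,"pics/w6.png");pickle.dump(c,open("w6.pkl","wb"))
W=cloud(c);Z=W[...,2]; zt=s["eef_pos"][2]
m=(Z>zt-10)&(Z<zt+2)
m[:195]=0
m=cv2.morphologyEx(m.astype(np.uint8),cv2.MORPH_OPEN,np.ones((3,3)))
n,l,st,ce=cv2.connectedComponentsWithStats(m)
for i in range(1,n):
    if st[i,4]>300:
        p=W[l==i];print(st[i],cv2.minAreaRect(p[:,:2].astype(np.float32)),np.median(p[:,2]))
```

```text
12.3 [466.98691466 -99.60620511 135.77662443] 0.6500493747065825 [-0.99863995 -0.0521243   0.00114527] [-0.49421901 -0.98374421 -0.90548272]
[  186   244   190    78 10182] ((466.972412109375, -99.82783508300781), (82.15921020507812, 40.42509460449219), 3.323397636413574) 128.9787478812462
```

View pics/w6.png

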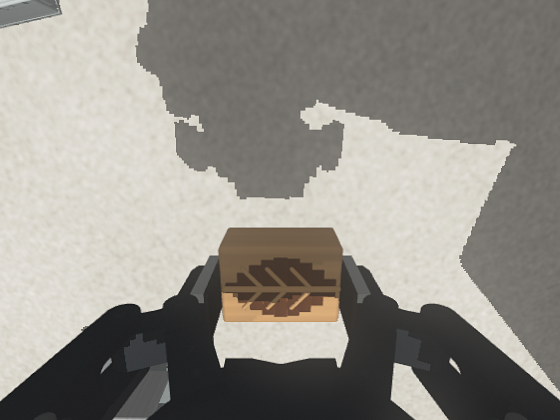

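The block is held by its ends, centred (top about (280,290)). I'll refine the bed pose from the saved images before placing.

Run:
```python
from h import *
import pickle
u,v=np.meshgrid(np.arange(560),np.arange(420))
for f in("top0","side0","w4"):
    c=pickle.load(open(f+".pkl","rb"));W=cloud(c);Z=W[...,2];X=W[...,0];Y=W[...,1]
    k=(abs(X-587)<50)&(abs(Y-94)<45)
    for n,a,b,kk in(("cheek",66,75,k),("base-y",15,23,(abs(X-587)<80)&(Y<62)&(Y>10))):
        m=kk&(Z>a)&(Z<b); p=W[m]
        if len(p)>30:
            r=cv2.minAreaRect(p[:,:2].astype(np.float32));print(f,n,len(p),np.round(r[0],1),np.round(r[1],1),round(r[2],2),np.median(p[:,2]).round(1))
            if n=="base-y":
                # -y edge line
                xs=np.arange(535,640,5);e=[np.percentile(p[abs(p[:,0]-x)<3][:,1],2) for x in xs if (abs(p[:,0]-x)<3).sum()>5]
                xx=[x for x in xs if (abs(p[:,0]-x)<3).sum()>5]
                q=np.polyfit(xx,e,1);print("  edge yaw",np.degrees(np.arctan(q[0])).round(2),"y@587",np.polyval(q,587).round(1),"x",np.percentile(p[:,0],[0.5,99.5]).round(1))
```

```text
top0 cheek 144 [587.1  93.9] [50.4 61.1] 2.51 69.3
top0 base-y 505 [589.  48.] [127.2  29.2] 0.84 19.5
  edge yaw 3.32 y@587 37.7 x [525.4 652.4]
side0 cheek 114 [588.1  93.5] [51.7 63.3] 1.87 69.1
side0 base-y 421 [590.   46.7] [129.6  31.8] 1.04 19.4
  edge yaw 2.84 y@587 34.0 x [525.3 653. ]
w4 cheek 251 [573.5 120.6] [23.6  9.3] 1.34 68.5
w4 base-y 1250 [588.3  47.2] [ 29.5 128. ] 90.0 18.8
  edge yaw 30.29 y@587 58.1 x [524.7 645.2]
```

apply_moves(
  deltas=[
    [0.3,0.5,0,0],
    [0.5,0.8,0,-0.06],
    [0.6,0.9,0,0],
    [0.6,0.9,0,0],
    [0.5,0.9,0,0],
    [0.4,0.6,0,0],
    [0.11,0.24,0,0],
    [0,0,0,0],
  ],
)

```text
clock: 13.15
eef_pos: [587.6, 94.8, 135.1]
ee_rot: [-0.024, 1.0, -0.0, -0.001]
wrist_force: [-0.1, -0.1, -1.3]
finger_gap: 0.647
```

apply_moves(
  deltas=[
    [0,0,-0.3,0],
    [0,0,0,0],
    [0,0,0,0],
  ],
)

```text
clock: 13.45
eef_pos: [587.1, 92.6, 124.1]
ee_rot: [-0.023, 1.0, -0.0, -0.001]
wrist_force: [0.7, -0.7, -0.9]
finger_gap: 0.647
```

Run:
```python
from h import *
import pickle
s=env.get_state();print(s["clock"],s["eef_pos"],s["finger_gap"],R.from_quat(s["ee_rot"]).as_matrix()[:,0],s["wrist_force"])
c=cam("wrist");save(c,"pics/w7.png");pickle.dump(c,open("w7.pkl","wb"))
W=cloud(c);Z=W[...,2]
for a,b in((66,73),(88,102)):
    m=(Z>a)&(Z<b)
    m[:150]=0
    m=cv2.morphologyEx(m.astype(np.uint8),cv2.MORPH_OPEN,np.ones((2,2)))
    n,l,st,ce=cv2.connectedComponentsWithStats(m)
    for i in range(1,n):
        if st[i,4]>80:
            p=W[l==i];print(a,st[i],cv2.minAreaRect(p[:,:2].astype(np.float32)),np.median(p[:,2]))
c=cam("side");save(c,"pics/s7.png");pickle.dump(c,open("s7.pkl","wb"))
```

```text
13.45 [587.10426013  92.61579725 124.12114663] 0.6473870099105583 [-0.99896521 -0.04545958  0.00138803] [ 0.71128593 -0.70678451 -0.90137321]
66 [ 237  198   85   14 1118] ((588.8156127929688, 74.6624755859375), (61.888587951660156, 23.24283790588379), 5.2237396240234375) nan
66 [414 415  35   5 133] ((511.3460693359375, 160.6689453125), (21.675739288330078, 180.41229248046875), 32.919857025146484) 68.79414701614698
88 [227 228 110   8 803] ((574.3263549804688, 78.00257110595703), (22.284791946411133, 76.52410888671875), 67.87247467041016) nan
```

View pics/w7.png

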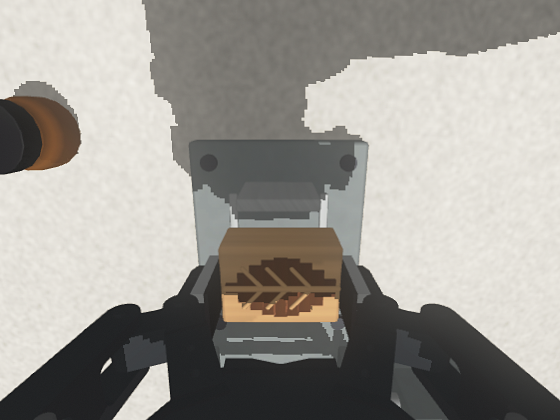

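View pics/s7.png

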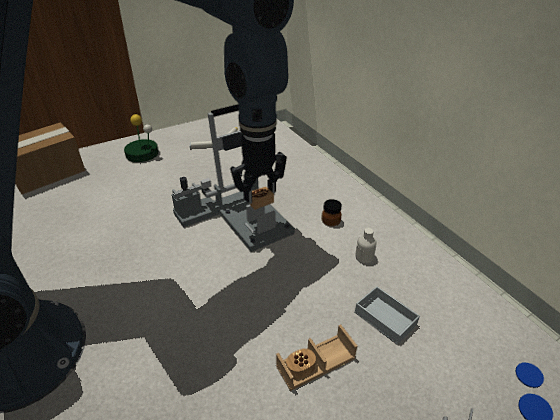

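Run:
```python
from h import *
import pickle
c=pickle.load(open("w7.pkl","rb"));W=cloud(c);Z=W[...,2]
m=np.zeros(Z.shape,bool);m[170:222,225:335]=1
m&=(Z>66.5)&(Z<73); p=W[m]; p=p[abs(p[:,1]-68)<15]
print(len(p),cv2.minAreaRect(p[:,:2].astype(np.float32)),p.mean(0),np.percentile(p[:,0],[1,99]),np.percentile(p[:,1],[1,99]))
for vv in range(176,226,3): print(vv,W[vv,265].round(1),W[vv,295].round(1))
```

```text
1102 ((589.3198852539062, 67.26671600341797), (49.44380569458008, 7.833488464355469), 2.0707054138183594) [589.45145887  67.1019489   68.71776877] [565.25284417 613.41894685] [62.92205131 71.47578005]
176 [599.4  60.4  19.8] [577.5  59.6  18.8]
179 [599.4  62.9  18.4] [577.4  61.9  18.7]
182 [599.1  64.   23.9] [577.5  63.1  23.7]
185 [598.7  64.1  33.1] [578.1  62.9  34.2]
188 [598.3  64.   42.5] [578.4  63.4  41.2]
191 [597.9  64.2  50.3] [578.9  63.1  51.3]
194 [597.5  63.9  59.3] [579.2  63.3  58. ]
197 [597.2  64.   66. ] [579.6  63.1  66.4]
200 [597.   64.9  69.3] [579.7  64.3  68.7]
203 [597.   66.7  69.3] [579.6  66.   69.1]
206 [596.9  68.7  68.5] [579.5  67.6  69.6]
209 [596.8  70.2  69.6] [579.3  69.9  68.1]
212 [598.6  88.2  18.8] [575.9  87.   19.3]
215 [598.5  90.8  18.3] [575.7  89.7  18.4]
218 [598.5  93.6  17. ] [575.5  92.   18.7]
221 [598.3  95.2  19.5] [575.4  94.4  18.9]
224 [598.3  97.9  18.7] [575.3  96.7  19.2]
```

apply_moves(
  deltas=[
    [0.015,0.04,-0.2,0],
    [0,0,-0.3,0],
    [0,0,-0.3,0],
    [0,0,-0.2,0],
    [0,0,0,0],
    [0,0,0,0],
  ],
)

```text
clock: 14.15
eef_pos: [588.5, 95.5, 84.3]
ee_rot: [-0.024, 1.0, -0.0, -0.0]
wrist_force: [0.3, 0.5, 0.0]
finger_gap: 0.645
```

apply_moves(
  deltas=[
    [0,0,-0.1,0],
    [0,0,0,0],
    [0,0,0,0],
  ],
)

```text
clock: 14.45
eef_pos: [588.7, 95.5, 80.8]
ee_rot: [-0.023, 1.0, 0.0, 0.0]
wrist_force: [0.1, 0.2, -0.9]
finger_gap: 0.646
```

apply_moves(
  deltas=[
    [0,0,-0.1,0],
    [0,0,0,0],
    [0,0,0,0],
  ],
)

```text
clock: 14.75
eef_pos: [588.5, 95.5, 76.6]
ee_rot: [-0.023, 1.0, -0.0, -0.0]
wrist_force: [0.1, -0.2, -0.4]
finger_gap: 0.649
```

apply_moves(
  deltas=[
    [0,0,-0.1,0],
    [0,0,0,0],
    [0,0,0,0],
  ],
)

```text
clock: 15.05
eef_pos: [588.5, 95.4, 72.5]
ee_rot: [-0.023, 1.0, -0.0, -0.0]
wrist_force: [-0.2, 0.3, -1.2]
finger_gap: 0.645
```

apply_moves(
  deltas=[
    [-0.015,-0.03,-0.15,0],
    [0,0,-0.15,0],
    [0,0,-0.1,0],
    [0,0,0,0],
    [0,0,0,0],
  ],
)

```text
clock: 15.55
eef_pos: [587.9, 94.2, 56.5]
ee_rot: [-0.023, 1.0, -0.0, -0.0]
wrist_force: [0.7, -0.5, -1.0]
finger_gap: 0.646
```

Run:
```python
from h import *
import pickle
s=env.get_state();print(s["clock"],s["eef_pos"],s["finger_gap"],s["wrist_force"])
c=cam("wrist");save(c,"pics/w8.png");pickle.dump(c,open("w8.pkl","wb"))
```

```text
15.55 [587.9423267   94.2384025   56.48170995] 0.6458914240586706 [ 0.72036109 -0.48203775 -1.04918522]
```

View pics/w8.png

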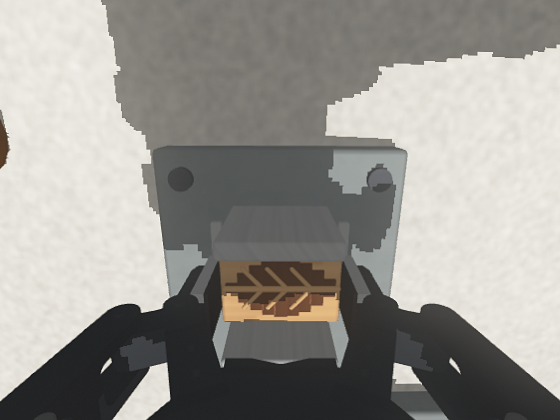

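The block sits between the cheeks, centred between their ends. Lowering the last few mm.

apply_moves(
  deltas=[
    [0,0,-0.04,0],
    [0,0,-0.02,0],
    [0,0,0,0],
    [0,0,0,0],
  ],
)

```text
clock: 16.0
eef_pos: [588.0, 94.2, 54.3]
ee_rot: [-0.023, 1.0, 0.0, 0.0]
wrist_force: [0.8, 0.7, -1.5]
finger_gap: 0.649
```

apply_moves(
  deltas=[
    [0,0,-0.02,0],
    [0,0,0,0],
    [0,0,0,0],
  ],
)

```text
clock: 16.3
eef_pos: [588.1, 94.3, 53.6]
ee_rot: [-0.023, 1.0, 0.0, 0.0]
wrist_force: [0.9, 0.5, 1.2]
finger_gap: 0.65
```

apply_moves(
  deltas=[
    [0,0,-0.015,0],
    [0,0,0,0],
    [0,0,0,0],
  ],
)

```text
clock: 16.6
eef_pos: [588.1, 94.3, 53.5]
ee_rot: [-0.023, 1.0, 0.0, 0.0]
wrist_force: [-2.1, -1.6, 6.6]
finger_gap: 0.641
```

apply_moves(
  deltas=[
    [0,0,0,0],
    [0,0,0,0],
    [0,0,0,0],
    [0,0,0,0],
    [0,0,0,0],
  ],
  fingers=0.1,
)

```text
clock: 17.1
eef_pos: [588.0, 94.2, 52.8]
ee_rot: [-0.023, 1.0, -0.0, -0.0]
wrist_force: [0.5, 0.7, -0.0]
finger_gap: 0.895
```

apply_moves(
  deltas=[
    [0,0,0.3,0],
    [0,0,0.6,0],
    [0,0,0.8,0],
    [0,0,0.8,0],
    [0,0,0.2,0],
    [0,0,0,0],
  ],
)

```text
clock: 17.7
eef_pos: [588.9, 94.4, 163.0]
ee_rot: [-0.023, 1.0, 0.0, 0.002]
wrist_force: [-0.1, -0.3, -0.7]
finger_gap: 0.904
```

Run:
```python
from h import *
import pickle
s=env.get_state();print(s["clock"],s["eef_pos"],s["finger_gap"],s["wrist_force"],s["joints"].round(2))
c=cam("wrist");save(c,"pics/w9.png");pickle.dump(c,open("w9.pkl","wb"))
```

```text
17.7 [588.94266892  94.40117604 162.95202386] 0.9037783907392983 [-0.0650468  -0.26362434 -0.66370133] [ 0.16  0.4  -0.02  1.15 -0.   -1.46]
```

View pics/w9.png

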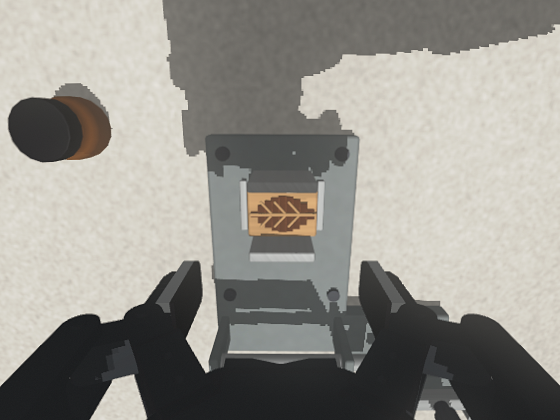

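Run:
```python
from h import *
import pickle
c=pickle.load(open("w9.pkl","rb"));W=cloud(c);Z=W[...,2]
u,v=np.meshgrid(np.arange(560),np.arange(420))
b=lambda a,bb,cc,d:(u>=a)&(u<=bb)&(v>=cc)&(v<=d)
m=b(245,322,188,240)&(Z>42)&(Z<51);p=W[m];r=cv2.minAreaRect(p[:,:2].astype(np.float32));print("block",r,np.median(p[:,2]))
A=np.c_[p[:,:2]-p[:,:2].mean(0),np.ones(len(p))];q=np.linalg.lstsq(A,p[:,2],rcond=None)[0];print("tilt",q)
for n,bb in(("nearcheek",(235,330,165,195)),("farcheek",(235,330,236,265))):
    m=b(*bb)&(Z>66.5)&(Z<72);p=W[m];print(n,cv2.minAreaRect(p[:,:2].astype(np.float32)))
```

```text
block ((587.55517578125, 97.12155151367188), (56.057037353515625, 42.4786491394043), 2.85915207862854) 46.585951007636154
tilt [-1.79657018e-03 -2.38952957e-02  4.65981938e+01]
nearcheek ((589.1407470703125, 67.45609283447266), (49.54660415649414, 8.401769638061523), 3.0646610260009766)
farcheek ((586.9236450195312, 121.27108001708984), (49.481937408447266, 8.961928367614746), 2.6677701473236084)
```

Block lies flat at (587.6, about 95), top z about 46.6 with tilt near zero, yaw matching the bed. Next is the catch, starting with clearances around the knob.

Run:
```python
from h import *
import pickle
for f in("top0","side0"):
    c=pickle.load(open(f+".pkl","rb"));W=cloud(c).reshape(-1,3);W=W[~np.isnan(W).any(1)]
    k=W[(W[:,0]>400)&(W[:,0]<545)&(W[:,1]>150)&(W[:,1]<330)]
    for a in range(60,300,20):
        p=k[(k[:,2]>a)&(k[:,2]<a+20)]
        if len(p)>3: print(f,a,len(p),p.min(0).round(0),p.max(0).round(0))
    p=k[(k[:,2]>116)&(k[:,2]<124)&(k[:,0]<470)]; print("knobtop",len(p),cv2.minEnclosingCircle(p[:,:2].astype(np.float32)))
```

```text
top0 60 477 [413. 208.  60.] [544. 267.  80.]
top0 80 324 [416. 207.  80.] [541. 261. 100.]
top0 100 68 [438. 219. 101.] [541. 257. 120.]
top0 120 37 [438. 221. 120.] [541. 254. 139.]
top0 140 22 [531. 223. 141.] [540. 238. 160.]
top0 160 26 [531. 225. 161.] [540. 239. 180.]
top0 180 32 [531. 227. 181.] [544. 242. 199.]
top0 200 38 [530. 229. 200.] [545. 243. 220.]
top0 220 31 [530. 231. 221.] [541. 246. 240.]
top0 240 36 [530. 234. 240.] [540. 247. 260.]
top0 260 77 [530. 236. 260.] [545. 251. 280.]
top0 280 11 [540. 241. 280.] [544. 249. 283.]
knobtop 46 ((445.8743896484375, 247.98828125), 8.928494453430176)
side0 60 441 [415. 204.  60.] [545. 261.  80.]
side0 80 252 [416. 214.  80.] [544. 260. 100.]
side0 100 93 [439. 216. 101.] [543. 253. 120.]
side0 120 35 [446. 218. 120.] [543. 248. 140.]
side0 140 36 [533. 219. 141.] [544. 237. 160.]
side0 160 41 [534. 220. 160.] [545. 238. 180.]
side0 180 43 [534. 223. 180.] [544. 242. 200.]
side0 200 40 [534. 225. 201.] [544. 242. 220.]
side0 220 45 [533. 228. 220.] [544. 245. 240.]
side0 240 45 [533. 231. 241.] [544. 246. 260.]
side0 260 49 [533. 231. 261.] [544. 248. 279.]
knobtop 25 ((447.3702697753906, 244.4832305908203), 8.74160385131836)
```

apply_moves(
  deltas=[
    [-0.9,0.2,0,0],
    [-0.9,0.6,0,0],
    [-0.9,0.9,0,0],
    [-0.6,0.9,0,0],
    [-0.27,0.8,0,0],
    [0,0.4,0,0],
    [0,0,0,0],
    [0,0,0,0],
  ],
  fingers=0.4,
)

```text
clock: 18.55
eef_pos: [445.9, 245.2, 160.0]
ee_rot: [-0.024, 1.0, -0.001, -0.001]
wrist_force: [-0.2, -0.8, -0.2]
finger_gap: 0.599
```

Run:
```python
from h import *
import pickle
s=env.get_state();print(s["clock"],s["eef_pos"],s["finger_gap"],s["wrist_force"],s["joints"].round(2))
c=cam("wrist");save(c,"pics/w10.png");pickle.dump(c,open("w10.pkl","wb"))
W=cloud(c);k=W.reshape(-1,3)
p=k[(k[:,2]>114)&(k[:,2]<124)&(abs(k[:,0]-446)<20)&(abs(k[:,1]-246)<20)]; print("knobtop",len(p),cv2.minEnclosingCircle(p[:,:2].astype(np.float32)),np.median(p,0))
```

```text
18.55 [445.86712925 245.15488832 159.98391094] 0.5993718547196029 [-0.2427854  -0.81615204 -0.16032008] [ 0.5   0.26 -0.23  1.07 -0.   -1.12]
knobtop 737 ((446.5142822265625, 246.4845733642578), 9.246811866760254) [446.23311375 245.33175638 117.45716333]
```

View pics/w10.png

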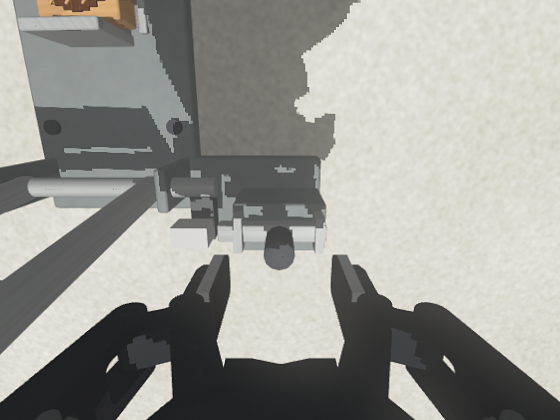

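apply_moves(
  deltas=[
    [0.01,0.03,-0.4,0],
    [0,0,-0.4,0],
    [0,0,-0.3,0],
    [0,0,0,0],
    [0,0,0,0],
  ],
)

```text
clock: 19.1
eef_pos: [446.5, 246.2, 116.9]
ee_rot: [-0.023, 1.0, -0.0, -0.0]
wrist_force: [0.4, -0.6, -0.1]
finger_gap: 0.599
```

apply_moves(
  deltas=[
    [0,0,0,0],
    [0,0,0,0],
    [0,0,0,0],
    [0,0,0,0],
    [0,0,0,0],
    [0,0,0,0],
    [0,0,0,0],
  ],
  fingers=1,
  grip_force=30,
)

```text
clock: 19.8
eef_pos: [446.5, 247.0, 117.6]
ee_rot: [-0.024, 1.0, 0.0, 0.001]
wrist_force: [-1.5, -0.5, 6.4]
finger_gap: 0.196
```

apply_moves(
  deltas=[
    [-0.15,-0.007,0,0],
    [-0.15,-0.007,0,0],
    [-0.15,-0.007,0,0],
    [-0.15,-0.006,0,0],
    [-0.1,-0.005,0,0],
    [0,0,0,0],
    [0,0,0,0],
  ],
)

```text
clock: 20.5
eef_pos: [418.0, 245.7, 117.5]
ee_rot: [-0.024, 1.0, 0.0, 0.0]
wrist_force: [-0.9, -0.2, 9.0]
finger_gap: 0.199
```

apply_moves(
  deltas=[
    [-0.04,-0.002,0,0],
    [0,0,0,0],
    [0,0,0,0],
  ],
)

```text
clock: 20.8
eef_pos: [417.0, 245.7, 117.5]
ee_rot: [-0.023, 1.0, 0.0, 0.001]
wrist_force: [1.4, -2.0, 7.1]
finger_gap: 0.197
```

apply_moves(
  deltas=[
    [-0.04,-0.002,0,0],
    [0,0,0,0],
    [0,0,0,0],
  ],
)

```text
clock: 21.1
eef_pos: [416.3, 245.7, 117.6]
ee_rot: [-0.023, 1.0, 0.0, 0.002]
wrist_force: [5.5, -1.2, 3.6]
finger_gap: 0.206
```

apply_moves(
  deltas=[
    [-0.05,-0.002,0,0],
    [0,0,0,0],
    [0,0,0,0],
  ],
)

```text
clock: 21.4
eef_pos: [416.1, 245.7, 117.6]
ee_rot: [-0.023, 1.0, 0.0, 0.003]
wrist_force: [13.3, -1.5, -2.7]
finger_gap: 0.204
```

Stop reached (travel about 30.4 mm, 13 N and no further movement). Releasing and lifting.

apply_moves(
  deltas=[
    [0,0,0,0],
    [0,0,0,0],
    [0,0,0,0],
    [0,0,0,0],
    [0,0,0,0],
  ],
  fingers=0.4,
)

```text
clock: 21.9
eef_pos: [412.8, 245.3, 116.8]
ee_rot: [-0.024, 1.0, -0.0, -0.0]
wrist_force: [-0.3, 0.0, -0.5]
finger_gap: 0.598
```

apply_moves(
  deltas=[
    [0,0,0.4,0],
    [0,0,0.8,0],
    [0,0,0.9,0],
    [0,-0.5,0.9,0],
    [0,-0.5,0.9,0],
    [0,0,0.5,0],
    [0,0,0,0],
    [0,0,0,0],
  ],
)

```text
clock: 22.7
eef_pos: [413.1, 205.3, 292.7]
ee_rot: [-0.023, 1.0, 0.0, 0.0]
wrist_force: [-0.4, -0.2, -0.1]
finger_gap: 0.601
```

Run:
```python
from h import *
import pickle
s=env.get_state();print(s["clock"],s["eef_pos"],s["finger_gap"],s["wrist_force"],s["joints"].round(2))
for n in("side","top","wrist"):
    c=cam(n);save(c,f"pics/{n}11.png");pickle.dump(c,open(f"{n}11.pkl","wb"))
    k=cloud(c).reshape(-1,3)
    p=k[(k[:,2]>114)&(k[:,2]<124)&(abs(k[:,0]-426)<35)&(abs(k[:,1]-246)<20)]
    if len(p)>5: print(n,"knobtop",len(p),cv2.minEnclosingCircle(p[:,:2].astype(np.float32)))
    p=k[(k[:,2]>260)&(k[:,2]<300)&(k[:,0]>500)&(k[:,0]<660)&(k[:,1]>180)]
    if len(p)>5: print(n,"handle",len(p),cv2.minAreaRect(p[:,:2].astype(np.float32)),np.percentile(p[:,2],[50,98]))
```

```text
22.7 [413.08022712 205.30542046 292.72432567] 0.6008088301192486 [-0.44313595 -0.20252206 -0.1155629 ] [ 0.46  0.12 -0.07  1.38  0.   -1.16]
side knobtop 33 ((418.0871276855469, 244.83712768554688), 11.085195541381836)
side handle 393 ((542.572265625, 757.225341796875), (101.38380432128906, 1053.8330078125), 4.561811923980713) [276.43214479 297.56695741]
top knobtop 54 ((416.0966796875, 246.40963745117188), 8.666881561279297)
top handle 472 ((580.2681884765625, 245.21337890625), (99.87230682373047, 15.884933471679688), 2.103581428527832) [279.01478093 283.17609534]
wrist knobtop 238 ((416.0591125488281, 244.81768798828125), 9.048755645751953)
wrist handle 2251 ((545.773193359375, 244.21917724609375), (30.82872200012207, 18.3443603515625), 6.599083423614502) [274.75149083 281.10178184]
```

View pics/side11.png

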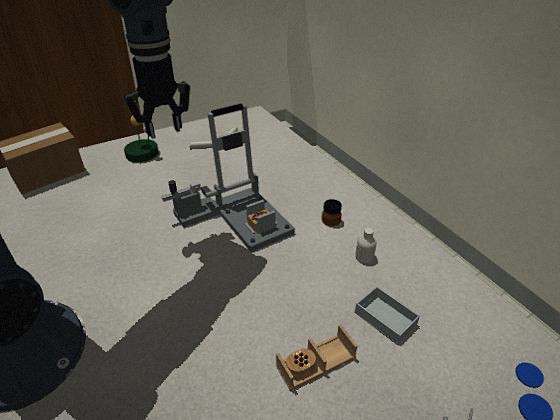

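View pics/wrist11.png

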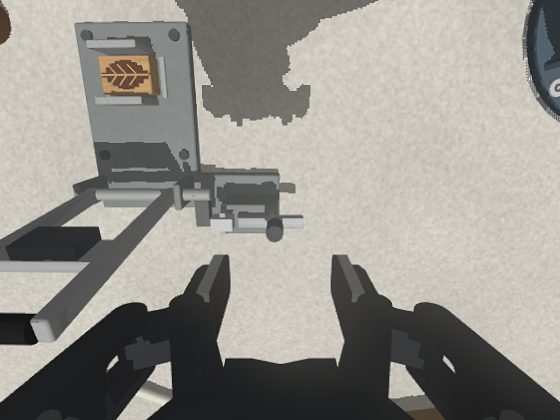

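The catch knob has moved from x 446 to 416 (30 mm), and the block is flat in the bed. I'll raise, turn the jaws -90°, and go above the handle.

apply_moves(
  deltas=[
    [0,0,0.7,-1],
    [0,0,0.7,-1],
    [0.5,0.1,0,-1],
    [0.7,0.2,0,-1],
    [0.7,0.2,0,-1],
    [0.7,0.2,0,-1],
    [0.7,0.2,0,-1],
    [0.6,0.1,0,-1],
  ],
  fingers=0.3,
)

```text
clock: 23.65
eef_pos: [570.1, 246.0, 347.1]
ee_rot: [0.321, 0.947, -0.001, -0.001]
wrist_force: [0.5, 0.8, 0.0]
finger_gap: 0.695
```

apply_moves(
  deltas=[
    [0.3,0,0,-1],
    [0,0,0,-1],
    [0,0,0,-1],
    [0,0,0,-1],
    [0,0,0,-1],
    [0,0,0,-1],
    [0,0,0,-1],
    [0,0,0,-1],
  ],
)

```text
clock: 24.45
eef_pos: [580.9, 245.5, 347.4]
ee_rot: [0.626, 0.78, -0.001, -0.001]
wrist_force: [-0.0, -0.3, 0.3]
finger_gap: 0.699
```

apply_moves(
  deltas=[
    [0,0,0,-1],
    [0,0,0,-1],
    [0,0,0,0],
    [0,0,0,0],
  ],
)

```text
clock: 24.85
eef_pos: [580.9, 245.5, 347.9]
ee_rot: [0.689, 0.724, -0.001, -0.0]
wrist_force: [0.3, -0.4, -0.3]
finger_gap: 0.7
```

Run:
```python
from h import *
import pickle
s=env.get_state();print(s["clock"],s["eef_pos"],s["finger_gap"],R.from_quat(s["ee_rot"]).as_matrix()[:,0],s["joints"].round(2))
c=cam("wrist");save(c,"pics/w12.png");pickle.dump(c,open("w12.pkl","wb"))
k=cloud(c).reshape(-1,3)
p=k[(k[:,2]>268)&(k[:,2]<300)&(k[:,0]>520)&(k[:,0]<640)&(k[:,1]>200)]
print(len(p),cv2.minAreaRect(p[:,:2].astype(np.float32)),np.percentile(p[:,2],[50,98]))
```

```text
24.85 [580.94248014 245.47650021 347.94837317] 0.699737404023842 [-4.97473033e-02  9.98761673e-01 -5.71134920e-04] [ 0.4   0.43  0.5   1.64 -0.    0.35]
3374 ((581.141357421875, 246.4412078857422), (99.83954620361328, 16.497901916503906), 2.2677254676818848) [278.99997348 281.41833199]
```

View pics/w12.png

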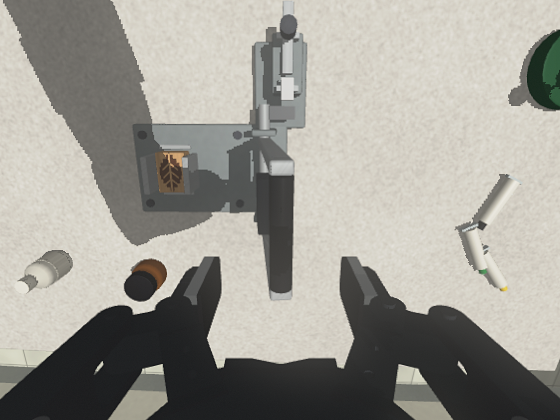

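apply_moves(
  deltas=[
    [0,0.02,-0.6,-0.04],
    [0,0,-0.6,0],
    [0,0,-0.4,0],
    [0,0,-0.12,0],
    [0,0,0,0],
  ],
)

```text
clock: 25.4
eef_pos: [580.8, 246.0, 279.6]
ee_rot: [0.691, 0.723, -0.001, -0.0]
wrist_force: [-0.5, 0.0, 1.1]
finger_gap: 0.698
```

apply_moves(
  deltas=[
    [0,0,0,0],
    [0,0,0,0],
    [0,0,0,0],
    [0,0,0,0],
    [0,0,0,0],
    [0,0,0,0],
    [0,0,0,0],
  ],
  fingers=1,
  grip_force=60,
)

```text
clock: 26.1
eef_pos: [581.4, 246.1, 281.0]
ee_rot: [0.692, 0.722, 0.001, 0.0]
wrist_force: [0.4, -0.8, 5.8]
finger_gap: 0.165
```

Run:
```python
from h import *
s=env.get_state();print(s["clock"],s["eef_pos"],s["finger_gap"],s["wrist_force"])
a=np.radians(2.6); H=np.array([582.1,224.3,65]); d=np.array([np.sin(a),-np.cos(a),0])
th=np.linspace(1.676,0,33)
P=np.array([H+d*210*np.cos(t)+[0,0,210*np.sin(t)] for t in th])
D=np.diff(P,axis=0)/40
for i,r in enumerate(D): print(i,th[i+1].round(2),r.round(3).tolist(),P[i+1].round(0))
```

```text
26.1 [581.38192322 246.13955585 281.02930403] 0.1651194064996046 [ 0.39440166 -0.83787797  5.80779108]
0 1.62 [0.012, -0.274, 0.022] [582. 235. 275.]
1 1.57 [0.012, -0.275, 0.007] [582. 224. 275.]
2 1.52 [0.012, -0.275, -0.007] [583. 213. 275.]
3 1.47 [0.012, -0.274, -0.021] [583. 202. 274.]
4 1.41 [0.012, -0.272, -0.036] [584. 192. 272.]
5 1.36 [0.012, -0.27, -0.05] [584. 181. 270.]
6 1.31 [0.012, -0.267, -0.064] [585. 170. 268.]
7 1.26 [0.012, -0.263, -0.078] [585. 160. 265.]
8 1.2 [0.012, -0.259, -0.092] [586. 149. 261.]
9 1.15 [0.012, -0.254, -0.105] [586. 139. 257.]
10 1.1 [0.011, -0.248, -0.118] [586. 129. 252.]
11 1.05 [0.011, -0.241, -0.131] [587. 119. 247.]
12 1.0 [0.011, -0.234, -0.144] [587. 110. 241.]
13 0.94 [0.01, -0.226, -0.156] [588. 101. 235.]
14 0.89 [0.01, -0.218, -0.167] [588.  92. 228.]
15 0.84 [0.009, -0.209, -0.179] [588.  84. 221.]
16 0.79 [0.009, -0.199, -0.189] [589.  76. 214.]
17 0.73 [0.009, -0.189, -0.199] [589.  68. 206.]
18 0.68 [0.008, -0.178, -0.209] [590.  61. 197.]
19 0.63 [0.008, -0.167, -0.218] [590.  55. 188.]
20 0.58 [0.007, -0.156, -0.227] [590.  48. 179.]
21 0.52 [0.007, -0.144, -0.234] [590.  43. 170.]
22 0.47 [0.006, -0.131, -0.242] [591.  37. 160.]
23 0.42 [0.005, -0.118, -0.248] [591.  33. 150.]
24 0.37 [0.005, -0.105, -0.254] [591.  28. 140.]
25 0.31 [0.004, -0.092, -0.259] [591.  25. 130.]
26 0.26 [0.004, -0.078, -0.264] [591.  22. 119.]
27 0.21 [0.003, -0.064, -0.267] [591.  19. 109.]
28 0.16 [0.002, -0.05, -0.27] [592.  17.  98.]
29 0.1 [0.002, -0.036, -0.273] [592.  16.  87.]
30 0.05 [0.001, -0.022, -0.274] [592.  15.  76.]
31 0.0 [0.0, -0.007, -0.275] [592.  15.  65.]
```

apply_moves(
  deltas=[
    [0.01,-0.15,0.02,0],
    [0.01,-0.25,0.01,0],
    [0.01,-0.27,0,0],
    [0.01,-0.27,-0.01,0],
    [0.01,-0.27,-0.02,0],
    [0.01,-0.27,-0.04,0],
  ],
)

```text
clock: 26.7
eef_pos: [583.9, 188.7, 280.2]
ee_rot: [0.691, 0.723, 0.003, -0.001]
wrist_force: [3.3, 7.7, -0.5]
finger_gap: 0.164
```

apply_moves(
  deltas=[
    [0.01,-0.27,-0.06,0],
    [0.01,-0.27,-0.07,0],
    [0.01,-0.26,-0.08,0],
    [0.01,-0.26,-0.09,0],
    [0.01,-0.25,-0.11,0],
    [0.01,-0.25,-0.12,0],
    [0.01,-0.24,-0.13,0],
    [0.01,-0.23,-0.15,0],
  ],
)

```text
clock: 27.5
eef_pos: [587.6, 106.6, 247.3]
ee_rot: [0.691, 0.723, 0.002, 0.0]
wrist_force: [2.1, 12.4, -6.2]
finger_gap: 0.162
```

Run:
```python
from h import *
s=env.get_state();p=s["eef_pos"];dy=(224.3-p[1])/np.cos(np.radians(2.6));dz=p[2]-6.5-65
print(s["clock"],p,s["finger_gap"],s["wrist_force"],"th",np.arctan2(dz,dy),"r",np.hypot(dy,dz))
c=cam("side");save(c,"pics/s13.png")
```

```text
27.5 [587.57707688 106.61484251 247.31919385] 0.16224483514996735 [ 2.1426149  12.39538955 -6.19335459] th 0.9804598600171948 r 211.6382387645756
```

View pics/s13.png

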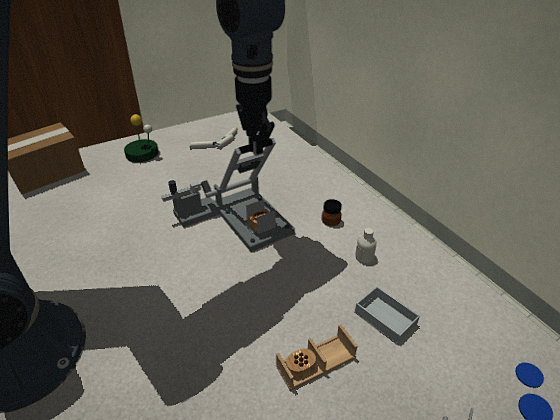

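apply_moves(
  deltas=[
    [0.01,-0.22,-0.18,0],
    [0.01,-0.21,-0.19,0],
    [0.01,-0.2,-0.19,0],
    [0.01,-0.19,-0.2,0],
    [0.01,-0.18,-0.21,0],
    [0.01,-0.17,-0.22,0],
    [0.01,-0.16,-0.23,0],
    [0.01,-0.14,-0.23,0],
  ],
)

```text
clock: 28.35
eef_pos: [590.3, 46.4, 180.9]
ee_rot: [0.692, 0.722, 0.0, 0.001]
wrist_force: [0.2, -2.7, 7.3]
finger_gap: 0.165
```

Run:
```python
from h import *
s=env.get_state();p=s["eef_pos"];dy=(224.3-p[1])/np.cos(np.radians(2.6));dz=p[2]-6.5-65
print(s["clock"],p,s["finger_gap"],s["wrist_force"],"th",np.arctan2(dz,dy),"r",np.hypot(dy,dz))
```

```text
28.35 [590.31988875  46.3698602  180.89712598] 0.1654067402774347 [ 0.15826537 -2.6984525   7.26795335] th 0.5507945555833227 r 209.0266689877071
```

apply_moves(
  deltas=[
    [0.01,-0.14,-0.24,0],
    [0.01,-0.13,-0.24,0],
    [0.01,-0.12,-0.25,0],
    [0,-0.1,-0.25,0],
    [0,-0.09,-0.26,0],
    [0,-0.08,-0.26,0],
    [0,-0.06,-0.27,0],
    [0,-0.05,-0.27,0],
  ],
)

```text
clock: 29.15
eef_pos: [591.6, 16.7, 97.9]
ee_rot: [0.691, 0.722, 0.001, -0.0]
wrist_force: [1.2, 8.0, 4.5]
finger_gap: 0.163
```

Run:
```python
from h import *
s=env.get_state();p=s["eef_pos"];dy=(224.3-p[1])/np.cos(np.radians(2.6));dz=p[2]-6.5-65
print(s["clock"],p,s["finger_gap"],s["wrist_force"],"th",np.arctan2(dz,dy),"r",np.hypot(dy,dz))
```

```text
29.15 [591.56219462  16.6862219   97.88886386] 0.1630135479971863 [1.18418761 8.04116677 4.5067545 ] th 0.12629884524805327 r 209.49638246701767
```

apply_moves(
  deltas=[
    [0,-0.02,-0.2,0],
    [0,-0.01,-0.2,0],
    [0,0,-0.1,0],
    [0,0,0,0],
    [0,0,0,0],
  ],
)

```text
clock: 29.65
eef_pos: [591.6, 14.9, 77.4]
ee_rot: [0.692, 0.722, -0.0, 0.0]
wrist_force: [6.2, 4.4, -7.8]
finger_gap: 0.163
```

apply_moves(
  deltas=[
    [0,0,-0.05,0],
    [0,0,-0.05,0],
    [0,0,0,0],
    [0,0,0,0],
  ],
)

```text
clock: 30.05
eef_pos: [591.6, 14.8, 74.2]
ee_rot: [0.692, 0.722, 0.0, 0.0]
wrist_force: [5.7, 3.5, -1.3]
finger_gap: 0.164
```

apply_moves(
  deltas=[
    [0,0,-0.05,0],
    [0,0,0,0],
    [0,0,0,0],
  ],
)

```text
clock: 30.35
eef_pos: [591.6, 14.8, 72.4]
ee_rot: [0.692, 0.722, 0.0, 0.0]
wrist_force: [5.5, 3.2, -0.1]
finger_gap: 0.165
```

apply_moves(
  deltas=[
    [0,0,-0.05,0],
    [0,0,0,0],
    [0,0,0,0],
  ],
)

```text
clock: 30.65
eef_pos: [591.6, 14.8, 70.4]
ee_rot: [0.692, 0.722, 0.0, 0.0]
wrist_force: [5.2, 2.1, 0.7]
finger_gap: 0.163
```

apply_moves(
  deltas=[
    [0,0,-0.05,0],
    [0,0,0,0],
    [0,0,0,0],
  ],
)

```text
clock: 30.95
eef_pos: [591.6, 14.8, 69.3]
ee_rot: [0.692, 0.722, 0.001, 0.001]
wrist_force: [1.6, 2.8, 9.8]
finger_gap: 0.161
```

apply_moves(
  deltas=[
    [0,0,-0.05,0],
    [0,0,0,0],
    [0,0,0,0],
  ],
)

```text
clock: 31.25
eef_pos: [591.7, 14.8, 69.1]
ee_rot: [0.692, 0.722, 0.001, 0.001]
wrist_force: [-2.8, 2.3, 29.1]
finger_gap: 0.161
```

apply_moves(
  deltas=[
    [0,0,-0.05,0],
    [0,0,0,0],
    [0,0,0,0],
  ],
)

```text
clock: 31.55
eef_pos: [591.9, 14.7, 68.4]
ee_rot: [0.692, 0.722, 0.001, 0.002]
wrist_force: [-7.4, 3.0, 39.3]
finger_gap: 0.165
```

The arm has bottomed (39 N, no travel). Easing off, opening, then lifting clear.

apply_moves(
  deltas=[
    [0,0,0.05,0],
    [0,0,0,0],
    [0,0,0,0],
  ],
)

```text
clock: 31.85
eef_pos: [591.8, 14.7, 68.5]
ee_rot: [0.692, 0.722, 0.001, 0.001]
wrist_force: [-0.2, 3.1, 20.6]
finger_gap: 0.164
```

apply_moves(
  deltas=[
    [0,0,0,0],
    [0,0,0,0],
    [0,0,0,0],
    [0,0,0,0],
    [0,0,0,0],
  ],
  fingers=0.4,
)

```text
clock: 32.35
eef_pos: [590.7, 14.7, 66.0]
ee_rot: [0.692, 0.722, -0.0, -0.0]
wrist_force: [0.1, 0.8, 0.5]
finger_gap: 0.6
```

apply_moves(
  deltas=[
    [0,0,0.3,0],
    [0,0,0.6,0],
    [0,0,0.9,0],
    [0,0,0.9,0],
    [-0.5,-0.5,0.5,0],
    [-0.5,-0.5,0.3,0],
    [0,0,0,0],
    [0,0,0,0],
  ],
)

```text
clock: 33.15
eef_pos: [551.3, -25.4, 207.6]
ee_rot: [0.692, 0.722, 0.001, 0.001]
wrist_force: [0.2, 0.6, -0.4]
finger_gap: 0.601
```

Run:
```python
from h import *
import pickle
s=env.get_state();print(s["clock"],s["eef_pos"],s["finger_gap"],s["wrist_force"])
for n in("side","top","wrist"):
    c=cam(n);save(c,f"pics/{n}14.png");pickle.dump(c,open(f"{n}14.pkl","wb"))
    k=cloud(c).reshape(-1,3)
    p=k[(k[:,2]>58)&(k[:,2]<90)&(abs(k[:,0]-592)<30)&(abs(k[:,1]-14.5)<14)]
    if len(p)>5: print(n,"handle",len(p),p.mean(0).round(1),"top z",np.percentile(p[:,2],[90,98]))
    for x in(543,641):
        p=k[(abs(k[:,0]-x)<12)&(k[:,1]>10)&(k[:,1]<215)&(k[:,2]>50)&(k[:,2]<95)]
        if len(p)>30:
            yb=[(y,np.percentile(p[abs(p[:,1]-y)<12][:,2],90).round(1)) for y in(20,60,100,140,180) if (abs(p[:,1]-y)<12).sum()>5]; print("beam",x,yb)
    p=k[(k[:,2]>112)&(k[:,2]<124)&(abs(k[:,0]-426)<35)&(abs(k[:,1]-246)<20)]
    if len(p)>5: print(n,"knobtop",len(p),cv2.minEnclosingCircle(p[:,:2].astype(np.float32)))
```

```text
33.15 [551.27976183 -25.35956565 207.5503537 ] 0.6007164135365616 [ 0.16251552  0.56765691 -0.39936507]
side handle 159 [591.8  10.1  69.2] top z [73.17826278 74.83773052]
beam 543 [(20, np.float64(73.0)), (60, np.float64(73.3)), (100, np.float64(73.8)), (140, np.float64(73.7)), (180, np.float64(73.0))]
beam 641 [(20, np.float64(74.2)), (60, np.float64(73.1)), (140, np.float64(73.7))]
side knobtop 39 ((418.3357238769531, 242.19813537597656), 10.045605659484863)
beam 543 [(140, np.float64(75.0)), (180, np.float64(74.3))]
beam 641 [(140, np.float64(74.2)), (180, np.float64(74.2))]
top knobtop 56 ((416.6745910644531, 246.44859313964844), 8.89208698272705)
wrist handle 1064 [590.9  14.6  70.1] top z [72.02737339 72.58718513]
beam 543 [(20, np.float64(72.3)), (60, np.float64(72.5)), (100, np.float64(72.6)), (140, np.float64(72.6)), (180, np.float64(72.7))]
beam 641 [(20, np.float64(72.3)), (60, np.float64(71.1)), (100, np.float64(72.6)), (140, np.float64(72.6)), (180, np.float64(72.6))]
```

View pics/side14.png

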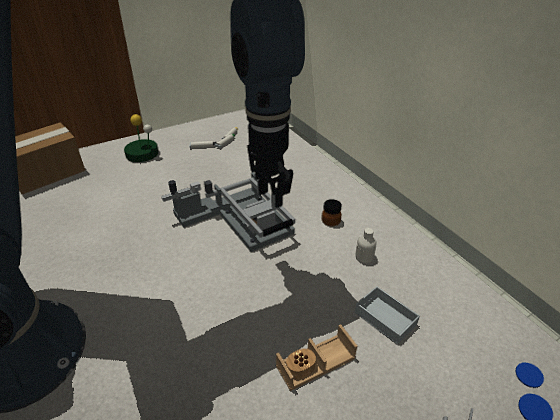

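View pics/wrist14.png

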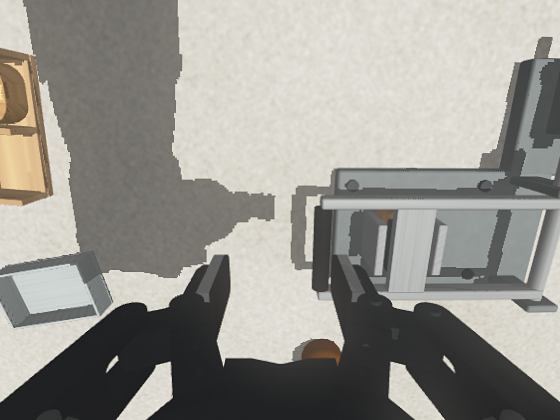

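Beam heights are level end to end (72.3 to 72.7 mm), so the arm is fully down. The catch is still back, and the gripper is clear. Handing in.

Run:
```python
from h import *
import pickle
a=pickle.load(open("side0.pkl","rb"));b=pickle.load(open("side14.pkl","rb"))
for n,(x0,x1,y0,y1) in dict(bottle=(354,380,228,265),jar=(318,345,197,227),tin=(354,420,288,344),oval=(283,318,344,378)).items():
    print(n,np.abs(a["frame"][y0:y1,x0:x1].astype(int)-b["frame"][y0:y1,x0:x1]).mean().round(2),np.nanmedian(np.linalg.norm(cloud(a)[y0:y1,x0:x1]-cloud(b)[y0:y1,x0:x1],axis=-1)).round(2))
print(env.finish_job())
```

```text
bottle 15.47 1.79
jar 11.49 1.99
tin 16.95 1.47
oval 22.55 1.32
the job is handed in; nothing more can be done
None
```

I lifted the leaf block out of the stand by its width, set it down on the table, and took it again by its ends. I then lowered it into the press bed and let go, slid the catch back, and brought the handle fully down. The job was handed in at about 33 s.

**Last checks**
- **Block:** after release it lay flat, carved side up, between the cheeks. Its top was at about 46.6 mm against 47 expected, with almost no tilt.
- **Catch:** the knob moved about 30 mm and met its stop at 13 N. It was still back in the final pictures.
- **Handle:** the arm stopped against about 39 N and stayed down after release. Its beams were level within about 0.5 mm, and the handle top was at 72–73 mm.
- **Forces:** the highest wrist force I saw was about 40 N, while pressing the handle down with the fingers. I only had readings at the end of each call, so a short spike in between would not show.
- **Bottle, jar, tin and oval block:** depth differences from start to end were 1.3–2.0 mm, about the camera noise. Their picture brightness did differ between the two views; I put that down to lighting and shadow and did not check it separately.

No check failed. The camera estimates of the bed position differed by 1–2 mm, so I used a value between them.

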